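Change the water filter cassette

TASK

Change the water filter: grip the top cassette of the spring magazine by its long sides, lift out just that one so that the spring lifts the next one into its place, and put it down flat on the free worktop. Then take it again by its two short ends, lower it between the two side walls of the filter unit's cradle, and let go when it lies flat on the cradle floor, centred lengthwise; never drop it. Also turn the unit's counter knob anticlockwise back to its zero stop, and leave the other things on the worktop where they are.

Things in the scene. Friction and masses are not known exactly. Their poses are not given: they have to be found in the camera images.
- cassette_top_mid (a point): centre of the topmost filter cassette: a white plastic block with a slatted grey top, 60 long (its x) x 42 wide (its y) x 18 thick (z) mm, about 60 g; this is the one to use. Its two ends are alike, as are its two sides
- cassette_next_mid (a point): centre of the second cassette in the magazine, just like the top one and directly under it (18 mm lower); it rises about 18 mm when the top one is gone and must stay in the magazine
- cassette_bottom_mid (a point): centre of the lowest cassette in the magazine, just like the others; must stay in the magazine
- magazine_mouth (a point): nominal centre of the topmost cassette's upper face, on the magazine's axis, 78 mm above the worktop; x along the cassettes' length. A soft spring plate (33 N/m) keeps the topmost cassette's top within about 4 mm of this height, and gives way if pushed down. Lift straight up
- magazine: spring magazine, a steel holder fixed to the worktop, 71 x 53 mm, 84 mm tall, on a 90 x 76 mm foot; origin under its foot, axes as its mouth. The walls across the short ends stand 6 mm above the top cassette, so it cannot be gripped by its ends here; both long sides are open from 30 mm above the worktop up, 47 mm wide between corner posts, for the fingers. Play round a cassette 1.5 mm
- cradle_mid (a point): where the cassette's centre must come to lie: 9 mm above the cradle floor, which is 34 mm above the worktop; x along the cradle (the cassette's long way), z up. Two steel walls 56 mm long, 48 mm apart, flared at the top, end 32 mm above the floor; both ends open. The floor is a pedestal 34 mm long, so fingers at the cassette's ends have room 22 mm below the floor, to the base plate
- filter_unit: water filter unit, fixed: a grey 140 x 180 mm base plate 12 mm thick with the cradle (42 mm to its +y) and the counter knob (50 mm to its -y); origin under the base, axes as the cradle point. A steel pipe 28 mm thick, its top 40 mm above the worktop, runs along y 66 mm to +x. Magazine and unit may stand either way round, left or right
- counter_knob (a joint): turn of the counter knob in rad: 0 at its zero stop, up to 1.6; it grows clockwise seen from above, so it is turned back anticlockwise; light friction (0.03 N m), stays where left
- counter_knob_grip (a point): on the counter knob's axis, at the height to grip. It has a black bar handle 38 mm long, 14 mm thick, from 26 to 56 mm above the worktop (this point at 49 mm). This point turns with the knob: its x is along the bar; at zero the bar lies along the unit's x with its white mark towards -x
- honey_jar: glass honey jar with a green lid, 64x68x84 mm, stands at the back; leave alone. Origin under its base
- salt_mill: turned wooden salt mill, 58 mm across, 115 mm tall, stands at the back; leave alone. Origin under its base
- mug_white: plain white mug with a handle, 82x115x88 mm, stands at the back; leave alone. Origin under the cup
- balm_pot: small round pot with a wooden-looking lid, 62 mm across, 35 mm tall, between the two appliances; leave alone. Origin under its base. Overhead behind it hangs a wall cabinet, from 0.53 m above the worktop, front at x = 0.615 (door handles to 0.57 m), from y = -0.35 to 0.48: swing the wrist across close to the robot
Not all that is in view belongs to the job. What is shaped like the magazine but blue is not meant. What is shaped like the part that bears cassette_top_mid but orange is not meant.

How it is judged:
On the way, in this order (a step that is already met when the one before it is completed fails the run):
1. the top cassette is out of the magazine and the next one has risen into its place ((z of cassette_top_mid in the frame of magazine_mouth above 0.015 m or horizontal distance between cassette_top_mid and magazine_mouth above 0.08 m) and horizontal distance between each of cassette_next_mid, cassette_bottom_mid and magazine_mouth below 0.006 m and z of cassette_next_mid in the frame of magazine_mouth between -0.016 and -0.002 m and z of cassette_bottom_mid in the frame of magazine_mouth between -0.034 and -0.02 m), for 0.1 s.
2. the cassette lies flat on the worktop, let go (height (world z) of cassette_top_mid below 0.013 m and angle between cassette_top_mid's own z axis and vertical below 0.08 rad and contact force between the fingers and cassette_top below 0.05 N and linear speed of cassette_top below 0.02 m/s), for 0.2 s.
3. the cassette lies flat in the cradle, let go (x of cassette_top_mid in the frame of cradle_mid between -0.008 and 0.008 m and y of cassette_top_mid in the frame of cradle_mid between -0.005 and 0.005 m and z of cassette_top_mid in the frame of cradle_mid between -0.003 and 0.003 m and angle between cassette_top_mid's own z axis and vertical below 0.08 rad and angle between the x axis of cassette_top_mid and the x axis of cradle_mid, either way round below 0.15 rad and contact force between the fingers and cassette_top below 0.05 N and linear speed of cassette_top below 0.02 m/s), for 0.2 s.
At the end, for the whole second after the job is handed in: top cassette let go, at rest and level on the cradle floor (8 mm lengthwise, 5 mm across, 3 mm in height, 0.15 rad in yaw); the other two on the magazine axis (6 mm), the second now topmost at the usual height (7 mm), the lowest right under it; knob within 0.07 rad of zero (all of step 3 and horizontal distance between each of cassette_next_mid, cassette_bottom_mid and magazine_mouth below 0.006 m and z of cassette_next_mid in the frame of magazine_mouth between -0.016 and -0.002 m and z of cassette_bottom_mid in the frame of magazine_mouth between -0.034 and -0.02 m and value of joint counter_knob below 0.07 rad); the robot touches nothing.
It fails at once if the cassette is dropped (moves faster than 0.4 m/s while not held) (linear speed of cassette_top above 0.4 m/s and contact force between the fingers and cassette_top below 0.05 N).
It fails at once if another cassette is pulled out of the magazine (z of cassette_next_mid in the frame of magazine_mouth above 0.02 m or z of cassette_bottom_mid in the frame of magazine_mouth above 0.005 m).
It fails at once if a bystander is pushed more than 30 mm or tipped (distance of any of honey_jar, salt_mill, mug_white, balm_pot from where it was at the start of the episode above 0.03 m or angle between any of honey_jar, salt_mill, mug_white, balm_pot's own z axis and vertical above 0.4 rad).
It also fails if it takes over 64 s, if anything falls off the work surface, if the arm or the gripper's body presses on something with over 40 N, if the wrist force passes 120 N, or if a joint passes its speed limit or range.

ROBOT

A 7-joint arm with a two-finger parallel gripper is mounted at the origin on a cart in front of the work surface, level with it; the furniture and walls round the work are solid. World frame = base frame: x ahead of the robot, y to its left, z up, the work surface at z = 0. Lengths are in m, angles in rad, forces in N, time in s.
With the tool pointing down it reaches from about 0.35 to 0.9 m from the base axis. Payload 8.1 kg.
Tool frame: the origin (TCP) lies at the very end of the fingers, on their centre line; the grasp point (between the pads) lies arm.hold_point_z behind it (arm.hold_point_z is the distance from the TCP to the grasp point, in m); z points along the fingers, y is the line along which they close (so a half turn about z gives the same grasp; the last joint's range is limited). The gripper opens to 92 mm and grips with 3 to 60 N. Pads are 19 mm wide; open, the fingers measure 130 mm over their backs; the gripper's body (75 mm by 190 mm) begins 47 mm behind the grasp point.
Start: joints at [1.239, 0.434, 0.025, 1.573, -0.012, 1.134, -0.075], TCP at [0.142, -0.609, 0.227] pointing down, gripper open.
Joint ranges: [-2.62, 2.62], [-0.44, 2.09], [-1.27, 1.32], [0.08, 2.57], [-1.32, 4.46], [0.12, 2], [-2.74, 2.74]. Speed limits (rad/s): [2.22, 2.22, 3.01, 3.01, 3.14, 3.14, 3.14].

INTERFACE

Orientations are given as [roll, pitch, yaw] about the fixed x, y, z axes, in that order (R = Rz(yaw) Ry(pitch) Rx(roll)).
In Python, from workcell import sensors, camera, hand_in, silhouettes, landmark_of, arm gives the robot as it stands.
- The arm moves only by the tool drive_tool, never from a script. Its argument "rows" is a list of rows, each an object with "gripper": the finger opening in m, from 0 to 0.0918; "linear": the shift along the tool's x, y, z in m, a list of three; "turn": the turn, a rotation vector about the tool's x, y, z in rad, a list of three. A call has 1 to 5 rows; each row is the pose to reach, as a shift and turn from the pose commanded when the call began, along the tool's axes at that moment; what a row does not reach only later rows make up. A row lasts 1/10 s, in which the tool goes at most 50 mm and 8.59 degrees, less where a joint would pass 70% of its speed; a pose out of reach is approached as far as the arm can. A call with a gripper value outside its range is refused whole. The fingers move at their own pace and stop on an object; "newtons" is the grip in N (left out, the last holds). Time passes only in rows, so rows that repeat a pose let the fingers close. It gives the time, the measured TCP pose, the force, the opening and the grip force at its end, in the units of the state.
- sensors.sense(): the state, without advancing time (a new reading comes with each control period).
- camera(name): name is "side" or "top" or "wrist"; returns a dict with "img" (480x640x3 uint8, red, green, blue), "intrinsics" (3x3 intrinsics, pixels), "world_to_cam" (4x4, takes a point from world to camera coordinates). Camera axes: x right, y down, z forward; pixel columns grow to the right and rows downward; lengths in m; the calibration is good to about 2 mm. A picture is of the moment at which its call begins. There is no depth.
- hand_in(): hands the job in; it is judged then, once.
Trained networks look in a picture, given as the dict that the camera call returned (one of the last four; its "shot" number tells which), for a name from the list of things; names that differ only in an ending like _2 or _b are one class to them, and where a whole thing is asked for, a point or a joint stands for the part that bears it (a point fixed in the world has none). Each returns a list of dicts, best first, with "conf" (0 to 1); they miss things now and then, are a little off and sometimes report something else, mostly with a low value. They report only what shows in the picture. A call takes as long as a camera call. They do not tell look-alikes from the thing itself.
- silhouettes(picture, name): "pixels" (480x640 bool, what is visible of it) and "box" ([centre column, centre row, width, height] in pixels, round what is visible of it).
- landmark_of(picture, name): "position" ([column, row] in pixels: a listed point, or the origin of a listed thing).
The state is a dict: "clock": time; "joint_pos": joint angles; "joint_velocities": joint speeds; "joint_efforts": joint torques, N m; "ee_pos": TCP position; "tcp_rot": TCP orientation; "force": force on the tool from outside, world axes, zero at the start; "moment": the same for the moment, N m; "opening": finger opening in m; "finger_force": force on a finger pad.
Only numpy, scipy, OpenCV 4.12 (cv2) and the standard library are available. Lean on these libraries where they do the work, as an engineer would, in place of code of your own. Each camera call takes 0.05 s, during which the arm holds its last target. There are 200 camera calls.

## Working session

There is one attempt and no reset: what is moved stays moved. The work goes in short steps, Python scripts to look and compute and a tool call to move; the robot and the scene stay as the last step left them, time stands still between calls to the robot, and variables do not carry over. Pictures are saved under pics/ and viewed, at most 10 in all, crops included, and the job is handed in when it is done.

Besides the shell and the picture viewer there is one more tool, called in YAML: its name, and indented under it one key for each argument. drive_tool: Moves the arm, as the interface text tells. Its arguments: {"type":"object","properties":{"rows":{"type":"array"},"newtons":{"type":"number"}},"required":["rows"]}

```bash
mkdir -p pics; cat > h.py <<'E'
import numpy as np, cv2
from workcell import sensors, camera, hand_in, silhouettes, landmark_of, arm
def save(p,n): cv2.imwrite('pics/'+n+'.png',p['img'][:,:,::-1])
def ray(p,uv):
    K=np.array(p['intrinsics']);T=np.array(p['world_to_cam']);R=T[:3,:3]
    return -R.T@T[:3,3], R.T@np.linalg.inv(K)@np.array([uv[0],uv[1],1.])
def at_z(p,uv,z):
    c,d=ray(p,uv); return c+d*(z-c[2])/d[2]
def proj(p,X):
    T=np.array(p['world_to_cam']);q=np.array(p['intrinsics'])@(T[:3,:3]@np.array(X)+T[:3,3]);return q[:2]/q[2]
def tri(obs):
    A=np.zeros((3,3));b=np.zeros(3)
    for p,uv in obs:
        c,d=ray(p,uv);d=d/np.linalg.norm(d);M=np.eye(3)-np.outer(d,d);A+=M;b+=M@c
    return np.linalg.solve(A,b)
E
python3 - <<'E'
from h import *
np.set_printoptions(precision=4,suppress=True)
print(sensors.sense(),arm.hold_point_z)
Z=dict(cassette_top_mid=.069,cassette_next_mid=.051,magazine_mouth=.078,magazine=0,cradle_mid=.043,filter_unit=0,counter_knob_grip=.049,balm_pot=0)
for c in ('top','side'):
    p=camera(c);save(p,c)
    for n,z in Z.items():
        for l in landmark_of(p,n)[:3]: print(c,n,np.round(l['conf'],2),np.array(l['position']),at_z(p,l['position'],z))
E
```

```text
{'clock': 0.0, 'joint_pos': array([ 1.2394,  0.4352,  0.025 ,  1.5741, -0.0116,  1.134 , -0.0751]), 'joint_velocities': array([-0.0012, -0.0013, -0.    , -0.0008,  0.001 , -0.0006, -0.0003]), 'joint_efforts': array([ -0.0003, -66.7847,   0.9851, -31.4458,  -0.0605,   0.043 ,
         0.0002]), 'ee_pos': array([ 0.1416, -0.6083,  0.226 ]), 'tcp_rot': array([-3.1401,  0.0001,  0.2287]), 'force': array([ 0.9993, -0.6936,  0.7456]), 'moment': array([ 0.0331, -0.0094, -0.0171]), 'finger_force': 0.0, 'opening': 0.09186966580163014} 0.0188
top cassette_top_mid 0.62 [258.5 283.2] [0.5142 0.2002 0.069 ]
top cassette_top_mid 0.58 [389.1 277.3] [ 0.5123 -0.1087  0.069 ]
top magazine_mouth 0.96 [186.8 301. ] [0.4797 0.3671 0.078 ]
top magazine_mouth 0.59 [257.5 278.2] [0.5248 0.2011 0.078 ]
top magazine 0.96 [262.2 291. ] [0.5044 0.2    0.    ]
top magazine 0.77 [193.8 307. ] [0.4735 0.3693 0.    ]
top cradle_mid 0.65 [444.5 269.5] [ 0.5282 -0.2466  0.043 ]
top filter_unit 0.68 [459.1 272.9] [ 0.5244 -0.2909  0.    ]
top filter_unit 0.18 [278.5 206.2] [0.7198 0.1527 0.    ]
top counter_knob_grip 0.81 [485.6 276.7] [ 0.5047 -0.3422  0.049 ]
top balm_pot 0.96 [344.3 263.3] [ 0.5634 -0.0068  0.    ]
side cassette_top_mid 0.67 [266.1 210.3] [0.5102 0.2109 0.069 ]
side cassette_top_mid 0.58 [273.2 310.8] [ 0.5187 -0.1867  0.069 ]
side cassette_next_mid 0.7 [270.6 218.5] [0.5201 0.2034 0.051 ]
side cassette_next_mid 0.2 [272.3 222.2] [0.5237 0.1823 0.051 ]
side magazine_mouth 0.74 [250.8 183. ] [0.4711 0.3759 0.078 ]
side magazine_mouth 0.7 [274.6 224.3] [0.5281 0.1127 0.078 ]
side magazine_mouth 0.61 [266.3 207.6] [0.511  0.2058 0.078 ]
side magazine 0.55 [256.2 209.1] [0.4819 0.3818 0.    ]
side cradle_mid 0.96 [283.3 351.4] [ 0.5315 -0.2519  0.043 ]
side filter_unit 0.74 [277.1 389.7] [ 0.5206 -0.2838  0.    ]
side counter_knob_grip 0.6 [262.5 393.7] [ 0.5015 -0.3367  0.049 ]
side balm_pot 0.61 [295.6 278.9] [0.5667 0.0137 0.    ]
```

```bash
python3 - <<'E'
import cv2,numpy as np
a=cv2.imread('pics/top.png')[200:380,150:550];a=cv2.resize(a,(800,360),interpolation=3)
cv2.imwrite('pics/a.png',a)
E
```

```text
(no output)
```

View pics/a.png

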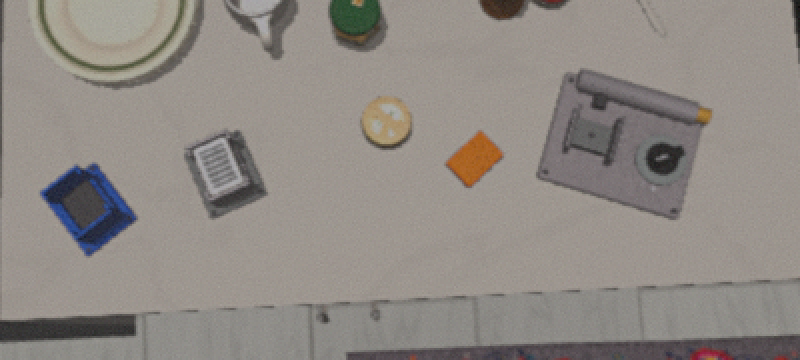

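View pics/side.png

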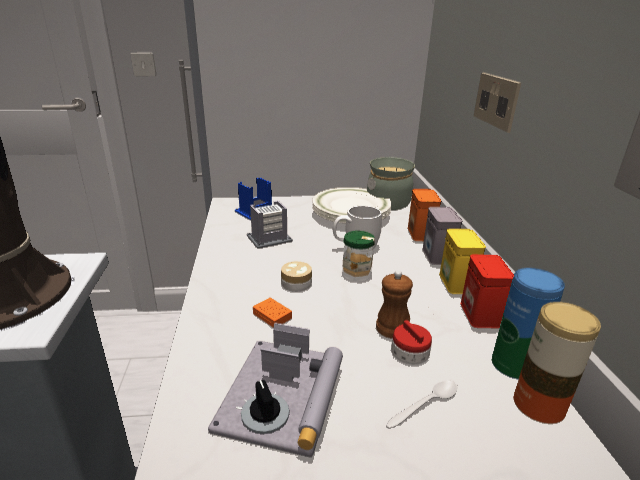

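Top view: the wanted magazine (grey, white cassette) is at about (262,285), its long axis roughly along world x. The blue decoy is at (193,303) and the orange one at (387,280). The unit is at (463,272), pipe to the back, knob at (482,278). The side view agrees.

```bash
cat >> h.py <<'E'
from scipy.spatial.transform import Rotation as Ro
np.set_printoptions(precision=4,suppress=True)
def to(pos,yaw,s=None):
    s=s or sensors.sense();R=Ro.from_euler('xyz',s['tcp_rot'])
    G=Ro.from_euler('xyz',[np.pi,0,yaw])
    print('clock',s['clock'],'at',s['ee_pos'],s['tcp_rot'],'lin',R.inv().apply(np.array(pos)-s['ee_pos']),'turn',(R.inv()*G).as_rotvec(),'F',s['force'],'op',s['opening'],s['finger_force'])
E
python3 - <<'E'
from h import *
p=camera('wrist');s=sensors.sense();R=Ro.from_euler('xyz',s['tcp_rot'])
c,d=ray(p,(320,240));print(R.inv().apply(c-s['ee_pos']),R.inv().apply(d),p['intrinsics'])
to((.40,-.27,.30),.2287)
E
```

```text
[ 0.0762  0.0006 -0.1575] [-0.2844  0.0142  0.9587] [[378.7521   0.     314.6882]
 [  0.     378.7521 239.8521]
 [  0.       0.       1.    ]]
clock 0.95 at [ 0.1417 -0.6087  0.2268] [3.1415 0.     0.2287] lin [ 0.3283 -0.2714 -0.0733] turn [ 0.  0. -0.] F [ 0.1413 -0.7024  0.8074] op 0.09183860841399238 0.0
```

drive_tool:
  rows:
    - {"gripper": 0.0918,"linear": [0.04,-0.03,-0.006],"turn": [0,0,0]}
    - {"gripper": 0.0918,"linear": [0.08,-0.057,-0.012],"turn": [0,0,0]}
    - {"gripper": 0.0918,"linear": [0.12,-0.086,-0.018],"turn": [0,0,0]}
    - {"gripper": 0.0918,"linear": [0.16,-0.115,-0.024],"turn": [0,0,0]}
    - {"gripper": 0.0918,"linear": [0.2,-0.143,-0.03],"turn": [0,0,0]}

```text
clock: 1.45
ee_pos: [0.3051, -0.4225, 0.2572]
tcp_rot: [3.141, -0.0, 0.229]
force: [1.9, 0.1, 0.6]
opening: 0.092
finger_force: 0.0
```

drive_tool:
  rows:
    - {"gripper": 0.0918,"linear": [0.04,-0.03,-0.006],"turn": [0,0,0]}
    - {"gripper": 0.0918,"linear": [0.08,-0.057,-0.012],"turn": [0,0,0]}
    - {"gripper": 0.0918,"linear": [0.12,-0.086,-0.018],"turn": [0,0,0]}
    - {"gripper": 0.0918,"linear": [0.16,-0.115,-0.024],"turn": [0,0,0]}
    - {"gripper": 0.0918,"linear": [0.16,-0.115,-0.024],"turn": [0,0,0]}

```text
clock: 1.95
ee_pos: [0.439, -0.2692, 0.2819]
tcp_rot: [-3.141, -0.004, 0.239]
force: [1.0, 0.4, 0.4]
opening: 0.0923
finger_force: 0.0
```

```bash
python3 - <<'E'
from h import *
p=camera('wrist');save(p,'w1')
for n,z in dict(cradle_mid=.043,filter_unit=0,counter_knob_grip=.049).items():
    for l in landmark_of(p,n)[:2]: print(n,np.round(l['conf'],2),np.array(l['position']),at_z(p,l['position'],z))
to((.44,.17,.27),.28)
E
```

```text
filter_unit 0.71 [349.7 134.3] [ 0.5167 -0.2911  0.    ]
counter_knob_grip 0.74 [398.3 162.1] [ 0.5016 -0.3417  0.049 ]
clock 2.15 at [ 0.4331 -0.2768  0.2806] [3.1413 0.0007 0.2274] lin [ 0.1075 -0.4337  0.0104] turn [ 0.0002  0.0007 -0.0526] F [-0.6096 -0.1267  0.2638] op 0.09203624661256829 0.0
```

View pics/w1.png

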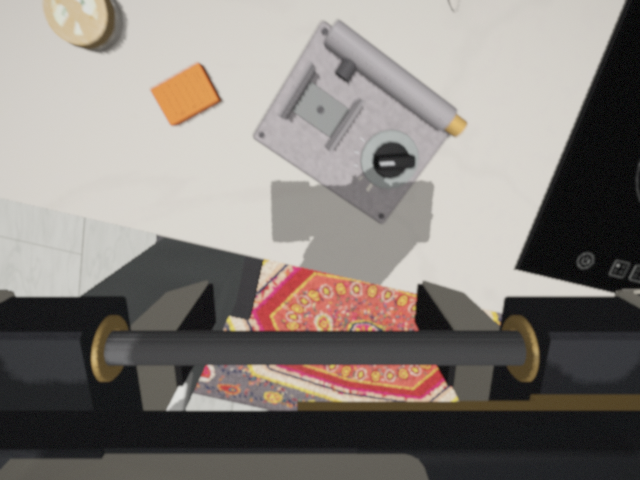

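The unit is clear: screws near (325,31), (262,134), (381,216), the pedestal dot at (320,110), and the knob at (391,161) with its white mark pointing left. That puts it about 1 rad clockwise of zero.

```bash
python3 - <<'E'
from h import *
p=camera('wrist')
P={k:at_z(p,uv,z) for k,uv,z in [('sA',(325,31),.012),('sB',(262,134),.012),('sC',(381,216),.012),('ped',(320,110),.034),('disc',(390,161),.026),('m0',(378,163),.056),('m1',(413,160),.056)]}
for k,v in P.items(): print(k,v)
f=lambda a,b:np.arctan2(*(P[b]-P[a])[1::-1])
print('yaw',f('sB','sA'),f('sC','sB')-np.pi/2,'markdir',f('m1','m0'), np.linalg.norm(P['sA']-P['sB']),np.linalg.norm(P['sC']-P['sB']))
print((P['sA']+P['sC'])/2)
E
```

```text
sA [ 0.6007 -0.2497  0.012 ]
sB [ 0.488  -0.2064  0.012 ]
sC [ 0.4293 -0.3569  0.012 ]
ped [ 0.5251 -0.2619  0.034 ]
disc [ 0.492  -0.3467  0.026 ]
m0 [ 0.4886 -0.3293  0.056 ]
m1 [ 0.4992 -0.3623  0.056 ]
yaw -0.36700763106183654 -0.37192469226730096 markdir 1.881629166855103 0.12066545369658259 0.16154137222879789
[ 0.515  -0.3033  0.012 ]
```

drive_tool:
  rows:
    - {"gripper": 0.0918,"linear": [0.011,-0.045,0],"turn": [0,0,0]}
    - {"gripper": 0.0918,"linear": [0.022,-0.09,0],"turn": [0,0,0]}
    - {"gripper": 0.0918,"linear": [0.033,-0.135,0],"turn": [0,0,0]}
    - {"gripper": 0.0918,"linear": [0.044,-0.18,0],"turn": [0,0,0]}
    - {"gripper": 0.0918,"linear": [0.055,-0.225,0],"turn": [0,0,0]}

```text
clock: 2.7
ee_pos: [0.4358, -0.0441, 0.2808]
tcp_rot: [3.141, -0.0, 0.225]
force: [1.2, 0.0, -0.6]
opening: 0.0916
finger_force: 0.0
```

drive_tool:
  rows:
    - {"gripper": 0.0918,"linear": [0.011,-0.045,0],"turn": [0,0,0]}
    - {"gripper": 0.0918,"linear": [0.022,-0.09,0],"turn": [0,0,0]}
    - {"gripper": 0.0918,"linear": [0.033,-0.135,0],"turn": [0,0,0]}
    - {"gripper": 0.0918,"linear": [0.044,-0.18,0],"turn": [0,0,0]}
    - {"gripper": 0.0918,"linear": [0.044,-0.18,0],"turn": [0,0,0]}

```text
clock: 3.2
ee_pos: [0.4379, 0.1463, 0.281]
tcp_rot: [-3.139, -0.001, 0.235]
force: [0.2, -0.9, -0.1]
opening: 0.0921
finger_force: 0.0
```

```bash
python3 - <<'E'
from h import *
p=camera('wrist');save(p,'w2')
for n,z in dict(cassette_top_mid=.069,magazine_mouth=.078,magazine=0).items():
    for l in landmark_of(p,n)[:2]: print(n,np.round(l['conf'],2),np.array(l['position']),at_z(p,l['position'],z))
for m in silhouettes(p,'cassette_top_mid')[:2]: print(m['conf'],m['box'],cv2.minAreaRect(np.argwhere(m['pixels'])[:,::-1].astype(np.float32)))
to((.44,.17,.27),.28)
c=p['img'][0:300,120:520,::-1];cv2.imwrite('pics/w2c.png',cv2.resize(c,(800,600),interpolation=3))
E
```

```text
cassette_top_mid 0.8 [278.  120.5] [0.5105 0.1986 0.069 ]
cassette_top_mid 0.59 [555.2 185. ] [ 0.5145 -0.0765  0.069 ]
magazine_mouth 0.82 [ 89.8 111.8] [0.4785 0.3648 0.078 ]
magazine 0.97 [131.2 114.6] [0.4788 0.3639 0.    ]
0.79 [551.5, 182.8, 66.7, 56.4] ((550.9383544921875, 182.9351348876953), (40.00996398925781, 66.55123138427734), 64.88516235351562)
0.75 [277.8, 116.2, 58.7, 72.6] ((277.927734375, 115.78034210205078), (69.4901351928711, 47.365821838378906), 81.25383758544922)
clock 3.45 at [0.4388 0.1389 0.2805] [3.1408 0.0005 0.2253] lin [ 0.0081 -0.03    0.0105] turn [ 0.0008  0.0005 -0.0547] F [ 0.0106 -0.2845 -0.5244] op 0.09167469226452724 0.0
```

View pics/w2c.png

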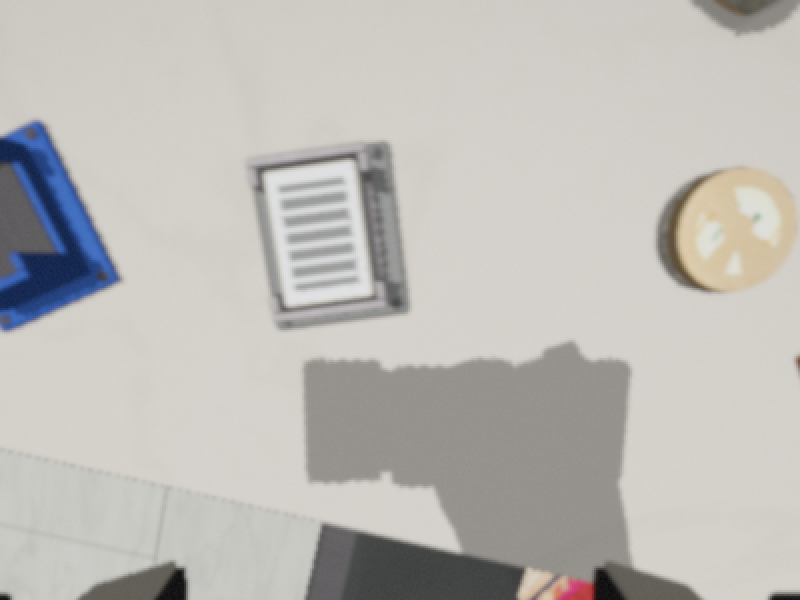

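The cassette top face shows at crop corners (262,168), (357,158), (375,300), (283,309). The blue decoy is to its left and the balm pot to its right.

```bash
python3 - <<'E'
from h import *
p=camera('wrist')
C=[at_z(p,(120+u/2,v/2),.078) for u,v in [(262,168),(357,158),(375,300),(283,309)]]
C=np.array(C);print(C,C.mean(0))
d=C[0]+C[1]-C[2]-C[3];e=C[0]+C[3]-C[1]-C[2]
print('len',np.linalg.norm(d)/2,'wid',np.linalg.norm(e)/2,'yaw',np.arctan2(d[1],d[0]),np.arctan2(e[1],e[0])-np.pi/2)
to((.46,.185,.20),np.arctan2(d[1],d[0]))
E
```

```text
[[0.5367 0.2181 0.078 ]
 [0.55   0.178  0.078 ]
 [0.4923 0.1571 0.078 ]
 [0.4788 0.1979 0.078 ]] [0.5145 0.1878 0.078 ]
len 0.061332511842063904 wid 0.04258260066029418 yaw 0.3423504663624175 0.32045752868724797
clock 3.5 at [0.4388 0.1391 0.2806] [3.1409 0.0003 0.2254] lin [ 0.031  -0.04    0.0806] turn [ 0.0007  0.0004 -0.117 ] F [-0.1252  0.2788  0.6795] op 0.09174932666280675 0.0
```

drive_tool:
  rows:
    - {"gripper": 0.0918,"linear": [0.012,-0.016,0.04],"turn": [0,0,-0.06]}
    - {"gripper": 0.0918,"linear": [0.024,-0.032,0.08],"turn": [0,0,-0.115]}
    - {"gripper": 0.0918,"linear": [0.024,-0.032,0.08],"turn": [0,0,-0.115]}
    - {"gripper": 0.0918,"linear": [0.024,-0.032,0.08],"turn": [0,0,-0.115]}
    - {"gripper": 0.0918,"linear": [0.024,-0.032,0.08],"turn": [0,0,-0.115]}

```text
clock: 4.0
ee_pos: [0.4553, 0.1768, 0.202]
tcp_rot: [3.141, -0.002, 0.341]
force: [0.1, -0.2, 0.3]
opening: 0.0919
finger_force: 0.0
```

```bash
python3 - <<'E'
from h import *
p=camera('wrist');save(p,'w3');np.savez('w3.npz',**p)
for n,z in dict(cassette_top_mid=.069,magazine_mouth=.078,magazine=0).items():
    for l in landmark_of(p,n)[:2]: print(n,np.round(l['conf'],2),np.array(l['position']),at_z(p,l['position'],z))
g=cv2.cvtColor(p['img'],cv2.COLOR_RGB2GRAY);S=[m for m in silhouettes(p,'cassette_top_mid') if m['box'][0]<450]
for m in S: print(m['conf'],m['box'])
l=proj(p,(.512,.197,.078));x0,y0=int(l[0])-100,max(0,int(l[1])-75)
print('crop',x0,y0);cv2.imwrite('pics/w3c.png',cv2.resize(p['img'][y0:y0+150,x0:x0+200,::-1],(800,600),interpolation=3))
to((.512,.197,.2),.34)
E
```

```text
cassette_top_mid 0.57 [613.2 253.1] [ 0.5164 -0.0584  0.069 ]
cassette_top_mid 0.56 [312.3 150.2] [0.5117 0.198  0.069 ]
magazine_mouth 0.88 [ 76.5 112.9] [0.4808 0.3633 0.078 ]
magazine 0.67 [128.9 118.8] [0.4787 0.3626 0.    ]
0.75 [311.3, 147.6, 59.6, 83.3]
0.44 [310.9, 142.7, 89.9, 109.2]
crop 213 75
clock 4.25 at [0.455  0.1774 0.2017] [ 3.1412 -0.0018  0.3427] lin [0.0602 0.0007 0.0018] turn [ 0.0004 -0.0018  0.0027] F [0.8004 0.0898 0.4564] op 0.09175790025354888 0.0
```

View pics/w3c.png

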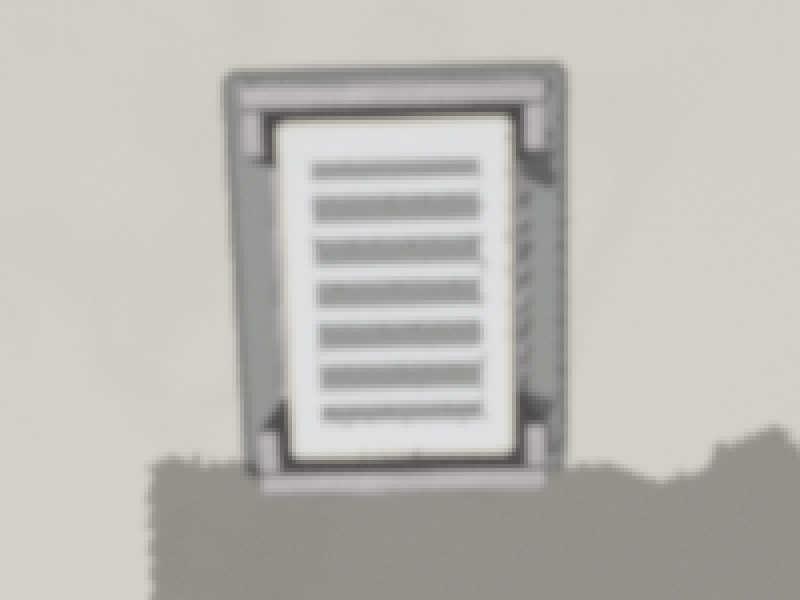

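The cassette is well centred in view. Its face corners are at crop (278,118), (512,116), (515,457), (291,462).

```bash
python3 - <<'E'
from h import *
p=np.load('w3.npz')
C=np.array([at_z(p,(213+u/4,75+v/4),.078) for u,v in [(278,118),(512,116),(515,457),(291,462)]])
d=C[0]+C[1]-C[2]-C[3];e=C[0]+C[3]-C[1]-C[2];yaw=np.arctan2(d[1],d[0])
print(C.mean(0),'len',np.linalg.norm(d)/2,'wid',np.linalg.norm(e)/2,'yaw',yaw,np.arctan2(e[1],e[0])-np.pi/2)
W=np.array([at_z(p,(213+u/4,75+v/4),.084) for u,v in [(240,84),(546,81),(545,490),(262,491)]])
d=W[0]+W[1]-W[2]-W[3];print('mag',W.mean(0),np.linalg.norm(d)/2,np.arctan2(d[1],d[0]))
to((.512,.197,.2),.34)
E
```

```text
[0.5134 0.1982 0.078 ] len 0.06026026801736625 wid 0.041404531504097244 yaw 0.3629163356517222 0.35569513925175267
mag [0.5136 0.1983 0.084 ] 0.07024267421003413 0.3653927400131397
clock 4.25 at [0.455  0.1774 0.2017] [ 3.1412 -0.0018  0.3427] lin [0.0602 0.0007 0.0018] turn [ 0.0004 -0.0018  0.0027] F [0.8004 0.0898 0.4564] op 0.09175790025354888 0.0
```

drive_tool:
  rows:
    - {"gripper": 0.0918,"linear": [0.031,0,0.02],"turn": [0,0,-0.01]}
    - {"gripper": 0.0918,"linear": [0.062,0,0.04],"turn": [0,0,-0.019]}
    - {"gripper": 0.0918,"linear": [0.062,0,0.07],"turn": [0,0,-0.019]}
    - {"gripper": 0.0918,"linear": [0.062,0,0.09],"turn": [0,0,-0.019]}
    - {"gripper": 0.0918,"linear": [0.062,0,0.09],"turn": [0,0,-0.019]}

```text
clock: 4.75
ee_pos: [0.5115, 0.1975, 0.1085]
tcp_rot: [3.141, 0.004, 0.362]
force: [0.0, 0.5, -0.6]
opening: 0.0916
finger_force: 0.0
```

```bash
python3 - <<'E'
from h import *
to((.5134,.1982,.063),.362)
E
```

```text
clock 4.75 at [0.5115 0.1975 0.1085] [3.1413 0.0045 0.3625] lin [0.0022 0.     0.0455] turn [0.0003 0.0045 0.0005] F [ 0.0038  0.5019 -0.6297] op 0.09157221973317435 0.0
```

drive_tool:
  rows:
    - {"gripper": 0.0918,"linear": [0.0,0,0.02],"turn": [0,0,0]}
    - {"gripper": 0.0918,"linear": [0.0,0,0.035],"turn": [0,0,0]}
    - {"gripper": 0.0918,"linear": [0.0,0,0.044],"turn": [0,0,0]}
    - {"gripper": 0.0918,"linear": [0.0,0,0.044],"turn": [0,0,0]}
    - {"gripper": 0.0918,"linear": [0.0,0,0.044],"turn": [0,0,0]}

```text
clock: 5.25
ee_pos: [0.5134, 0.1988, 0.0677]
tcp_rot: [3.142, -0.001, 0.363]
force: [-0.3, -0.7, 0.7]
opening: 0.0921
finger_force: 0.0
```

```bash
python3 - <<'E'
from h import *
camera('top')
to((.5134,.1982,.063),.362)
E
```

```text
clock 5.3 at [0.5136 0.1989 0.0678] [ 3.1416 -0.0015  0.3627] lin [-0.0004  0.0006  0.0048] turn [ 0.     -0.0015  0.0007] F [-0.4764  0.0602  0.2828] op 0.09168957737583361 0.0
```

Down 5 mm more and grip.

drive_tool:
  rows:
    - {"gripper": 0.0918,"linear": [0.0,0,0.005],"turn": [0,0,0]}
    - {"gripper": 0.06,"linear": [0.0,0,0.005],"turn": [0,0,0]}
    - {"gripper": 0.03,"linear": [0.0,0,0.005],"turn": [0,0,0]}
    - {"gripper": 0.03,"linear": [0.0,0,0.005],"turn": [0,0,0]}
    - {"gripper": 0.03,"linear": [0.0,0,0.005],"turn": [0,0,0]}
  newtons: 12

```text
clock: 5.8
ee_pos: [0.513, 0.1986, 0.0618]
tcp_rot: [3.142, -0.0, 0.363]
force: [0.7, -0.8, 0.9]
opening: 0.0643
finger_force: 0.0
```

drive_tool:
  rows:
    - {"gripper": 0.03,"linear": [0.0,0,0],"turn": [0,0,0]}
    - {"gripper": 0.03,"linear": [0.0,0,0],"turn": [0,0,0]}
    - {"gripper": 0.03,"linear": [0.0,0,0],"turn": [0,0,0]}

```text
clock: 6.1
ee_pos: [0.5129, 0.1986, 0.0617]
tcp_rot: [-3.142, 0.0, 0.363]
force: [0.5, -0.8, 0.6]
opening: 0.042
finger_force: 12.0
```

Gripped at 42 mm. Lift slowly.

drive_tool:
  rows:
    - {"gripper": 0.03,"linear": [0.0,0,-0.003],"turn": [0,0,0]}
    - {"gripper": 0.03,"linear": [0.0,0,-0.008],"turn": [0,0,0]}
    - {"gripper": 0.03,"linear": [0.0,0,-0.014],"turn": [0,0,0]}
    - {"gripper": 0.03,"linear": [0.0,0,-0.021],"turn": [0,0,0]}
    - {"gripper": 0.03,"linear": [0.0,0,-0.028],"turn": [0,0,0]}

```text
clock: 6.6
ee_pos: [0.513, 0.1986, 0.0905]
tcp_rot: [3.142, -0.0, 0.363]
force: [-0.6, 0.4, -0.4]
opening: 0.0416
finger_force: 12.0
```

drive_tool:
  rows:
    - {"gripper": 0.03,"linear": [0.0,0,-0.01],"turn": [0,0,0]}
    - {"gripper": 0.03,"linear": [0.0,0,-0.025],"turn": [0,0,0]}
    - {"gripper": 0.03,"linear": [0.0,0,-0.04],"turn": [0,0,0]}
    - {"gripper": 0.03,"linear": [0.0,0,-0.04],"turn": [0,0,0]}
    - {"gripper": 0.03,"linear": [0.0,0,-0.04],"turn": [0,0,0]}

```text
clock: 7.1
ee_pos: [0.5131, 0.1985, 0.13]
tcp_rot: [3.141, -0.001, 0.363]
force: [-0.7, 0.4, -0.9]
opening: 0.0418
finger_force: 12.0
```

```bash
python3 - <<'E'
from h import *
p=camera('side');save(p,'s2')
l=proj(p,(.51,.2,.08)).astype(int);print(l)
cv2.imwrite('pics/s2c.png',cv2.resize(p['img'][l[1]-75:l[1]+75,l[0]-100:l[0]+100,::-1],(600,450),interpolation=3))
for n,z in dict(cassette_top_mid=.11,cassette_next_mid=.069).items():
    for l in landmark_of(p,n)[:2]: print(n,np.round(l['conf'],2),np.array(l['position']),at_z(p,l['position'],z))
to((.46,.05,.12),.0)
E
```

```text
[265 207]
cassette_top_mid 0.6 [269.8 311.8] [ 0.5139 -0.2448  0.11  ]
cassette_top_mid 0.55 [262.8 183.7] [0.504  0.2799 0.11  ]
cassette_next_mid 0.74 [270.  211.5] [0.5193 0.2032 0.069 ]
clock 7.25 at [0.5125 0.1983 0.129 ] [3.1415 0.0012 0.3626] lin [-0.1017  0.12    0.0091] turn [0.0004 0.0012 0.3626] F [-0.3769 -0.5402 -0.4138] op 0.04197647827725918 11.998331397771835
```

View pics/s2c.png

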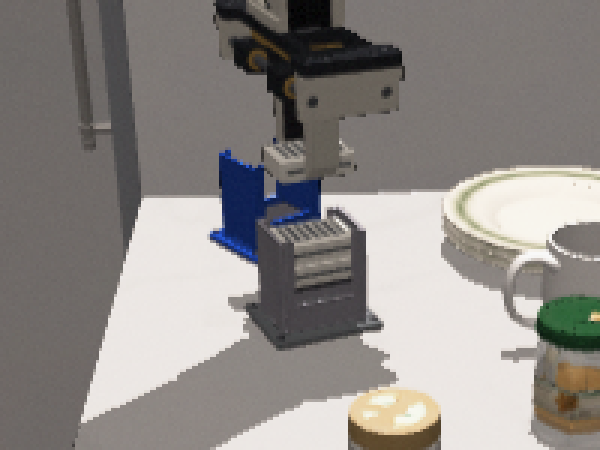

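The top cassette hangs level in the gripper, and the next one has risen into the mouth, level with the walls. Next, carry it to the free spot at (0.44, 0.06).

drive_tool:
  rows:
    - {"gripper": 0.03,"linear": [-0.022,0.02,0],"turn": [0,0,0.13]}
    - {"gripper": 0.03,"linear": [-0.045,0.04,0],"turn": [0,0,0.26]}
    - {"gripper": 0.03,"linear": [-0.068,0.06,0],"turn": [0,0,0.39]}
    - {"gripper": 0.03,"linear": [-0.09,0.08,0],"turn": [0,0,0.52]}
    - {"gripper": 0.03,"linear": [-0.108,0.095,0],"turn": [0,0,0.64]}

```text
clock: 7.75
ee_pos: [0.4444, 0.0697, 0.1291]
tcp_rot: [3.141, 0.001, -0.284]
force: [-0.4, 0.4, -0.6]
opening: 0.0421
finger_force: 12.0
```

```bash
python3 - <<'E'
from h import *
to((.44,.06,.03),-.36); print(sensors.sense()['joint_pos'])
E
```

```text
clock 7.75 at [0.4444 0.0697 0.1291] [ 3.1405  0.0011 -0.2835] lin [-0.0014  0.0104  0.0991] turn [0.0011 0.0011 0.0765] F [-0.3778  0.3569 -0.6173] op 0.042101724724711666 11.993828862905502
[ 0.0286  0.3036 -0.3693  2.0794  0.1535  0.7854 -2.2886]
```

drive_tool:
  rows:
    - {"gripper": 0.03,"linear": [0.0,0.01,0.02],"turn": [0,0,0.076]}
    - {"gripper": 0.03,"linear": [0,0.01,0.045],"turn": [0,0,0.076]}
    - {"gripper": 0.03,"linear": [0,0.01,0.07],"turn": [0,0,0.076]}
    - {"gripper": 0.03,"linear": [0,0.01,0.09],"turn": [0,0,0.076]}
    - {"gripper": 0.03,"linear": [0,0.01,0.1],"turn": [0,0,0.076]}

```text
clock: 8.25
ee_pos: [0.4417, 0.0616, 0.0279]
tcp_rot: [3.14, 0.003, -0.353]
force: [-0.7, 0.1, -0.5]
opening: 0.0423
finger_force: 12.0
```

drive_tool:
  rows:
    - {"gripper": 0.03,"linear": [0,0,0],"turn": [0,0,0]}
    - {"gripper": 0.03,"linear": [0,0,0.006],"turn": [0,0,0]}
    - {"gripper": 0.03,"linear": [0,0,0.012],"turn": [0,0,0]}
    - {"gripper": 0.03,"linear": [0,0,0.016],"turn": [0,0,0]}
    - {"gripper": 0.03,"linear": [0,0,0.018],"turn": [0,0,0]}

```text
clock: 8.75
ee_pos: [0.443, 0.0618, 0.0116]
tcp_rot: [-3.142, -0.0, -0.353]
force: [0.9, -0.5, -0.8]
opening: 0.0419
finger_force: 12.0
```

drive_tool:
  rows:
    - {"gripper": 0.03,"linear": [0,0,0.001],"turn": [0,0,0]}
    - {"gripper": 0.03,"linear": [0,0,0.002],"turn": [0,0,0]}
    - {"gripper": 0.03,"linear": [0,0,0.002],"turn": [0,0,0]}

```text
clock: 9.05
ee_pos: [0.443, 0.0618, 0.0098]
tcp_rot: [-3.142, -0.0, -0.353]
force: [-0.1, 0.5, -1.5]
opening: 0.0422
finger_force: 12.0
```

drive_tool:
  rows:
    - {"gripper": 0.03,"linear": [0,0,0.002],"turn": [0,0,0]}
    - {"gripper": 0.03,"linear": [0,0,0.004],"turn": [0,0,0]}
    - {"gripper": 0.03,"linear": [0,0,0.004],"turn": [0,0,0]}

```text
clock: 9.35
ee_pos: [0.4428, 0.0617, 0.0055]
tcp_rot: [3.141, 0.0, -0.353]
force: [-0.0, 0.6, -0.9]
opening: 0.0421
finger_force: 12.0
```

drive_tool:
  rows:
    - {"gripper": 0.03,"linear": [0,0,0.001],"turn": [0,0,0]}
    - {"gripper": 0.03,"linear": [0,0,0.002],"turn": [0,0,0]}
    - {"gripper": 0.03,"linear": [0,0,0.002],"turn": [0,0,0]}

```text
clock: 9.65
ee_pos: [0.4429, 0.0618, 0.0036]
tcp_rot: [3.141, 0.0, -0.353]
force: [-0.6, 0.2, -1.1]
opening: 0.0418
finger_force: 12.0
```

drive_tool:
  rows:
    - {"gripper": 0.03,"linear": [0,0,0.001],"turn": [0,0,0]}
    - {"gripper": 0.03,"linear": [0,0,0.0015],"turn": [0,0,0]}
    - {"gripper": 0.03,"linear": [0,0,0.0015],"turn": [0,0,0]}

```text
clock: 9.95
ee_pos: [0.443, 0.0618, 0.0024]
tcp_rot: [3.142, -0.0, -0.353]
force: [-0.7, -0.4, 3.9]
opening: 0.0416
finger_force: 12.0
```

drive_tool:
  rows:
    - {"gripper": 0.03,"linear": [0,0,0.0005],"turn": [0,0,0]}
    - {"gripper": 0.03,"linear": [0,0,0.001],"turn": [0,0,0]}
    - {"gripper": 0.03,"linear": [0,0,0.001],"turn": [0,0,0]}

```text
clock: 10.25
ee_pos: [0.4431, 0.0618, 0.0019]
tcp_rot: [3.141, -0.001, -0.353]
force: [-3.7, 0.0, 14.9]
opening: 0.042
finger_force: 12.0
```

Contact with the worktop. Ease off, open, rise, then turn the wrist 90°.

drive_tool:
  rows:
    - {"gripper": 0.03,"linear": [0,0,-0.0015],"turn": [0,0,0]}
    - {"gripper": 0.0918,"linear": [0,0,-0.0015],"turn": [0,0,0]}
    - {"gripper": 0.0918,"linear": [0,0,-0.0015],"turn": [0,0,0]}
    - {"gripper": 0.0918,"linear": [0,0,-0.0015],"turn": [0,0,0]}
    - {"gripper": 0.0918,"linear": [0,0,-0.0015],"turn": [0,0,0]}

```text
clock: 10.75
ee_pos: [0.4429, 0.0618, 0.0026]
tcp_rot: [3.141, 0.0, -0.353]
force: [-0.2, -0.0, 0.1]
opening: 0.0691
finger_force: 0.0
```

drive_tool:
  rows:
    - {"gripper": 0.0918,"linear": [0,0,-0.03],"turn": [0,0,0]}
    - {"gripper": 0.0918,"linear": [0,0,-0.07],"turn": [0,0,0]}
    - {"gripper": 0.0918,"linear": [0,0,-0.11],"turn": [0,0,-0.14]}
    - {"gripper": 0.0918,"linear": [-0.02,0,-0.13],"turn": [0,0,-0.28]}
    - {"gripper": 0.0918,"linear": [-0.04,0,-0.14],"turn": [0,0,-0.42]}

```text
clock: 11.25
ee_pos: [0.4062, 0.076, 0.1447]
tcp_rot: [-3.141, -0.003, 0.072]
force: [1.1, -0.1, 0.1]
opening: 0.0913
finger_force: 0.0
```

drive_tool:
  rows:
    - {"gripper": 0.0918,"linear": [0,0,0],"turn": [0,0,-0.14]}
    - {"gripper": 0.0918,"linear": [0,0,0],"turn": [0,0,-0.28]}
    - {"gripper": 0.0918,"linear": [0,0,0],"turn": [0,0,-0.42]}
    - {"gripper": 0.0918,"linear": [0,0,0],"turn": [0,0,-0.56]}
    - {"gripper": 0.0918,"linear": [0,0,0],"turn": [0,0,-0.7]}

```text
clock: 11.75
ee_pos: [0.4053, 0.0756, 0.1427]
tcp_rot: [3.142, 0.0, 0.772]
force: [-0.1, 0.4, -0.1]
opening: 0.0916
finger_force: 0.0
```

drive_tool:
  rows:
    - {"gripper": 0.0918,"linear": [0,0,0],"turn": [0,0,-0.14]}
    - {"gripper": 0.0918,"linear": [0,0,0],"turn": [0,0,-0.28]}
    - {"gripper": 0.0918,"linear": [0,0,0],"turn": [0,0,-0.42]}
    - {"gripper": 0.0918,"linear": [0,0,0],"turn": [0,0,-0.45]}
    - {"gripper": 0.0918,"linear": [0,0,0],"turn": [0,0,-0.45]}

```text
clock: 12.25
ee_pos: [0.4053, 0.0755, 0.1426]
tcp_rot: [-3.141, 0.0, 1.214]
force: [0.0, 0.3, -0.2]
opening: 0.0923
finger_force: 0.0
```

```bash
python3 - <<'E'
from h import *
p=camera('wrist');save(p,'w4');np.savez('w4.npz',**p)
for m in silhouettes(p,'cassette_top_mid'): print(m['conf'],m['box'],cv2.minAreaRect(np.argwhere(m['pixels'])[:,::-1].astype(np.float32)))
for l in landmark_of(p,'cassette_top_mid'): print(l,at_z(p,l['position'],.009))
l=proj(p,(.443,.0618,.018));print(l);print(sensors.sense()['joint_pos']);to((.443,.0618,.1),1.217)
E
```

```text
0.83 [368.8, 228.7, 77.1, 54.5] ((368.0, 227.5), (55.0, 78.0), 90.0)
0.43 [543.3, 252.7, 102.8, 87.0] ((542.3585205078125, 251.7547149658203), (98.48837280273438, 82.75355529785156), 29.05460548400879)
{'position': [367.2, 230.7], 'conf': 0.71} [0.4433 0.0583 0.009 ]
[366.9644 229.8116]
[ 0.2996  0.2812 -0.7241  2.1243  0.2541  0.8205 -0.9367]
clock 12.4 at [0.4054 0.0756 0.1427] [3.1416 0.0001 1.214 ] lin [0.0002 0.0401 0.0427] turn [ 0.      0.0001 -0.003 ] F [-0.5335  0.4769  0.8666] op 0.09204073645032615 0.0
```

View pics/w4.png

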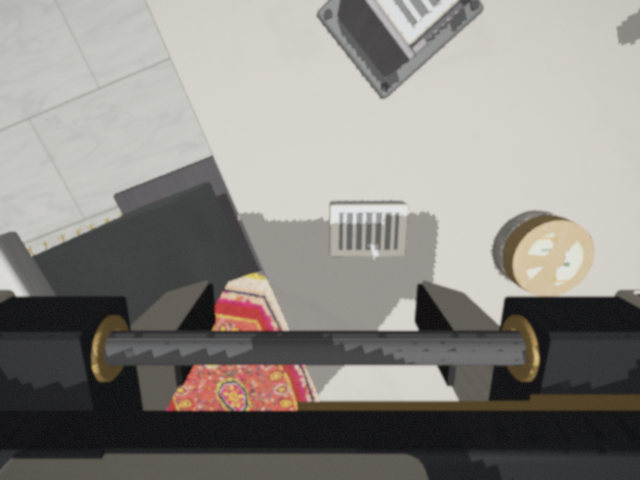

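The cassette lies flat at (368,229), square to the tool and where expected. Regrip by the short ends.

drive_tool:
  rows:
    - {"gripper": 0.0918,"linear": [0,0.02,0],"turn": [0,0,0]}
    - {"gripper": 0.0918,"linear": [0,0.04,0.02],"turn": [0,0,0]}
    - {"gripper": 0.0918,"linear": [0,0.04,0.06],"turn": [0,0,0]}
    - {"gripper": 0.0918,"linear": [0,0.04,0.1],"turn": [0,0,0]}
    - {"gripper": 0.0918,"linear": [0,0.04,0.115],"turn": [0,0,0]}

```text
clock: 12.9
ee_pos: [0.4412, 0.0613, 0.0248]
tcp_rot: [-3.138, 0.002, 1.215]
force: [0.4, -0.2, 0.1]
opening: 0.0916
finger_force: 0.0
```

drive_tool:
  rows:
    - {"gripper": 0.0918,"linear": [0,0,0.01],"turn": [0,0,0]}
    - {"gripper": 0.0918,"linear": [0,0,0.018],"turn": [0,0,0]}
    - {"gripper": 0.0918,"linear": [0,0,0.022],"turn": [0,0,0]}
    - {"gripper": 0.0918,"linear": [0,0,0.022],"turn": [0,0,0]}

```text
clock: 13.3
ee_pos: [0.4432, 0.0618, 0.0059]
tcp_rot: [3.141, -0.0, 1.216]
force: [-0.1, 0.9, -0.5]
opening: 0.092
finger_force: 0.0
```

```bash
python3 - <<'E'
from h import *
to((.443,.0618,.004),1.217)
E
```

```text
clock 13.3 at [0.4432 0.0618 0.0059] [ 3.141  -0.0001  1.2164] lin [-0.0001 -0.0002  0.0019] turn [ 0.0006 -0.0001 -0.0006] F [-0.1104  0.905  -0.4887] op 0.0920447811689697 0.0
```

drive_tool:
  rows:
    - {"gripper": 0.06,"linear": [0,0,0.0015],"turn": [0,0,0]}
    - {"gripper": 0.05,"linear": [0,0,0.0015],"turn": [0,0,0]}
    - {"gripper": 0.05,"linear": [0,0,0.0015],"turn": [0,0,0]}
    - {"gripper": 0.05,"linear": [0,0,0.0015],"turn": [0,0,0]}
    - {"gripper": 0.05,"linear": [0,0,0.0015],"turn": [0,0,0]}
  newtons: 12

```text
clock: 13.8
ee_pos: [0.4431, 0.0617, 0.0044]
tcp_rot: [3.141, -0.0, 1.217]
force: [1.0, -0.3, 2.9]
opening: 0.0598
finger_force: 12.0
```

drive_tool:
  rows:
    - {"gripper": 0.05,"linear": [0,0,0],"turn": [0,0,0]}
    - {"gripper": 0.05,"linear": [0,0,-0.01],"turn": [0,0,0]}
    - {"gripper": 0.05,"linear": [0,0,-0.03],"turn": [0,0,0]}
    - {"gripper": 0.05,"linear": [0,0,-0.06],"turn": [0,0,0]}
    - {"gripper": 0.05,"linear": [0,0,-0.1],"turn": [0,0,0]}

```text
clock: 14.3
ee_pos: [0.4416, 0.0617, 0.1048]
tcp_rot: [-3.139, 0.001, 1.217]
force: [1.5, -1.2, -1.1]
opening: 0.0601
finger_force: 12.0
```

```bash
python3 - <<'E'
from h import *
to((.47,-.22,.16),1.217)
E
```

```text
clock 14.3 at [0.4416 0.0617 0.1048] [-3.1386  0.001   1.2173] lin [-0.2545  0.124  -0.0553] turn [-0.003   0.001   0.0003] F [ 1.4802 -1.2327 -1.1397] op 0.06008032342463025 12.000166028738022
```

drive_tool:
  rows:
    - {"gripper": 0.05,"linear": [-0.04,0.02,-0.02],"turn": [0,0,0]}
    - {"gripper": 0.05,"linear": [-0.08,0.04,-0.04],"turn": [0,0,0]}
    - {"gripper": 0.05,"linear": [-0.12,0.06,-0.065],"turn": [0,0,0]}
    - {"gripper": 0.05,"linear": [-0.16,0.08,-0.065],"turn": [0,0,0]}
    - {"gripper": 0.05,"linear": [-0.2,0.1,-0.065],"turn": [0,0,0]}

```text
clock: 14.8
ee_pos: [0.4676, -0.1625, 0.1709]
tcp_rot: [3.139, 0.0, 1.217]
force: [0.3, 0.8, -1.1]
opening: 0.0599
finger_force: 12.0
```

drive_tool:
  rows:
    - {"gripper": 0.05,"linear": [-0.04,0.02,0],"turn": [0,0,0]}
    - {"gripper": 0.05,"linear": [-0.08,0.04,0],"turn": [0,0,0]}
    - {"gripper": 0.05,"linear": [-0.12,0.06,0],"turn": [0,0,0]}
    - {"gripper": 0.05,"linear": [-0.16,0.08,0],"turn": [0,0,0]}
    - {"gripper": 0.05,"linear": [-0.177,0.09,0],"turn": [0,0,0]}

```text
clock: 15.3
ee_pos: [0.489, -0.3627, 0.1693]
tcp_rot: [-3.141, 0.001, 1.212]
force: [0.3, -0.6, -0.5]
opening: 0.0598
finger_force: 12.0
```

drive_tool:
  rows:
    - {"gripper": 0.05,"linear": [0,0,0],"turn": [0,0,0]}
    - {"gripper": 0.05,"linear": [0,0,0],"turn": [0,0,0]}
    - {"gripper": 0.05,"linear": [0,0,0],"turn": [0,0,0]}

```text
clock: 15.6
ee_pos: [0.4906, -0.356, 0.1696]
tcp_rot: [-3.141, -0.001, 1.219]
force: [0.3, 0.6, -0.5]
opening: 0.06
finger_force: 12.0
```

```bash
python3 - <<'E'
from h import *
p=camera('wrist');save(p,'w5');np.savez('w5.npz',**p)
for n,z in dict(cradle_mid=.043,filter_unit=0,counter_knob_grip=.049).items():
    for l in landmark_of(p,n)[:2]: print(n,np.round(l['conf'],2),np.array(l['position']),at_z(p,l['position'],z))
to((.53,-.255,.16),1.217)
E
```

```text
cradle_mid 0.79 [323.   71.4] [ 0.5349 -0.2516  0.043 ]
filter_unit 0.89 [319.9 135.2] [ 0.5186 -0.2918  0.    ]
counter_knob_grip 0.89 [321.5 204.4] [ 0.5024 -0.3378  0.049 ]
clock 15.8 at [ 0.4906 -0.3567  0.1696] [3.1414 0.     1.2182] lin [0.1091 0.0018 0.0096] turn [0.0002 0.     0.0012] F [ 0.307   0.5687 -0.9298] op 0.05982310592850059 11.999899595975876
```

View pics/w5.png

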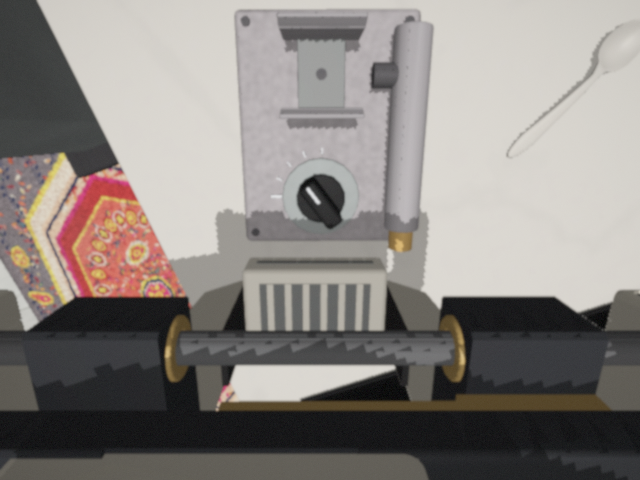

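The unit is in view: pedestal dot (321,74), left screws (245,20) and (255,232), knob (320,198) with its mark pointing up-left. The cassette is held square.

```bash
python3 - <<'E'
from h import *
p=np.load('w5.npz')
q=lambda uv,z:at_z(p,uv,z)
a,b=q((245,20),.012),q((255,232),.012);v=a-b;print('screws',a,b,np.linalg.norm(v),'yaw',np.arctan2(v[1],v[0])-np.pi/2)
print('ped',q((321,74),.034))
n=[q((281,112),.066),q((363,112),.066)];f=[q((278,20),.066),q((371,18),.066)]
print('walls',n,f,'mid',(sum(n)+sum(f))/4)
for s in (n,f):
  v=s[1]-s[0];print('yaw',np.arctan2(v[1],v[0]),np.linalg.norm(v))
v=q((246,20),.012)
m=[q((307,182),.056),q((335,223),.056)];d=m[0]-m[1];print('bar',m,sum(m)/2,np.linalg.norm(d),'markdir',np.arctan2(d[1],d[0]))
print('disc',q((320,195),.026))
E
```

```text
screws [ 0.4946 -0.195   0.012 ] [ 0.4385 -0.3478  0.012 ] 0.16274585053100013 yaw -0.35215138435029614
ped [ 0.5336 -0.2517  0.034 ]
walls [array([ 0.4994, -0.2678,  0.066 ]), array([ 0.5497, -0.2864,  0.066 ])] [array([ 0.5174, -0.2174,  0.066 ]), array([ 0.5713, -0.2361,  0.066 ])] mid [ 0.5344 -0.2519  0.066 ]
yaw -0.35304084802996916 0.05361134407746141
yaw -0.3340160909708544 0.05704300805854472
bar [array([ 0.4986, -0.3177,  0.056 ]), array([ 0.5074, -0.353 ,  0.056 ])] [ 0.503  -0.3354  0.056 ] 0.036426569039109166 markdir 1.8141232193492463
disc [ 0.5027 -0.3346  0.026 ]
```

drive_tool:
  rows:
    - {"gripper": 0.05,"linear": [0.03,0.002,0],"turn": [0,0,-0.003]}
    - {"gripper": 0.05,"linear": [0.065,0.0045,0.01],"turn": [0,0,-0.003]}
    - {"gripper": 0.05,"linear": [0.1,0.0045,0.03],"turn": [0,0,-0.003]}
    - {"gripper": 0.05,"linear": [0.113,0.0045,0.06],"turn": [0,0,-0.003]}
    - {"gripper": 0.05,"linear": [0.113,0.0045,0.075],"turn": [0,0,-0.003]}

```text
clock: 16.3
ee_pos: [0.5339, -0.2496, 0.0927]
tcp_rot: [-3.14, -0.001, 1.225]
force: [-0.6, -0.2, -0.2]
opening: 0.0596
finger_force: 12.0
```

drive_tool:
  rows:
    - {"gripper": 0.05,"linear": [0,0,0],"turn": [0,0,0]}
    - {"gripper": 0.05,"linear": [0,0,0],"turn": [0,0,0]}
    - {"gripper": 0.05,"linear": [0,0,0],"turn": [0,0,0]}

```text
clock: 16.6
ee_pos: [0.5342, -0.2549, 0.0954]
tcp_rot: [3.14, 0.001, 1.218]
force: [0.8, -0.3, -1.0]
opening: 0.0599
finger_force: 12.0
```

```bash
python3 - <<'E'
from h import *
to((.534,-.252,.04),1.2208)
E
```

```text
clock 16.6 at [ 0.5342 -0.2549  0.0954] [3.1398 0.0006 1.2178] lin [ 0.0026 -0.0013  0.0554] turn [ 0.0018  0.0006 -0.003 ] F [ 0.825  -0.3244 -1.0496] op 0.05987272292699254 11.99989378452301
```

drive_tool:
  rows:
    - {"gripper": 0.05,"linear": [0.0025,-0.001,0],"turn": [0,0,-0.003]}
    - {"gripper": 0.05,"linear": [0.0025,-0.001,0.006],"turn": [0,0,-0.003]}
    - {"gripper": 0.05,"linear": [0.0025,-0.001,0.014],"turn": [0,0,-0.003]}
    - {"gripper": 0.05,"linear": [0.0025,-0.001,0.02],"turn": [0,0,-0.003]}
    - {"gripper": 0.05,"linear": [0.0025,-0.001,0.026],"turn": [0,0,-0.003]}

```text
clock: 17.1
ee_pos: [0.5335, -0.2505, 0.0674]
tcp_rot: [-3.141, 0.0, 1.223]
force: [-0.4, 0.2, -1.1]
opening: 0.0601
finger_force: 12.0
```

drive_tool:
  rows:
    - {"gripper": 0.05,"linear": [0,0,0.006],"turn": [0,0,0]}
    - {"gripper": 0.05,"linear": [0,0,0.012],"turn": [0,0,0]}
    - {"gripper": 0.05,"linear": [0,0,0.018],"turn": [0,0,0]}
    - {"gripper": 0.05,"linear": [0,0,0.022],"turn": [0,0,0]}
    - {"gripper": 0.05,"linear": [0,0,0.022],"turn": [0,0,0]}

```text
clock: 17.6
ee_pos: [0.5334, -0.2505, 0.0456]
tcp_rot: [-3.141, -0.0, 1.223]
force: [-0.2, 0.5, -0.7]
opening: 0.0596
finger_force: 12.0
```

```bash
python3 - <<'E'
from h import *
to((.534,-.252,.0385),1.2208);print(sensors.sense()['moment'])
E
```

```text
clock 17.6 at [ 0.5334 -0.2505  0.0456] [-3.1406 -0.      1.2228] lin [-0.0012  0.0011  0.0071] turn [-0.001 -0.     0.002] F [-0.1771  0.5156 -0.6845] op 0.05960476750143115 11.999887973070145
[-0.135  -0.0909 -0.013 ]
```

drive_tool:
  rows:
    - {"gripper": 0.05,"linear": [-0.0005,0.0005,0.003],"turn": [0,0,0]}
    - {"gripper": 0.05,"linear": [-0.001,0.001,0.005],"turn": [0,0,0]}
    - {"gripper": 0.05,"linear": [-0.001,0.001,0.006],"turn": [0,0,0]}
    - {"gripper": 0.05,"linear": [-0.001,0.001,0.006],"turn": [0,0,0]}

```text
clock: 18.0
ee_pos: [0.5343, -0.2519, 0.0401]
tcp_rot: [-3.142, 0.0, 1.223]
force: [-0.5, 0.7, 0.2]
opening: 0.0598
finger_force: 12.0
```

drive_tool:
  rows:
    - {"gripper": 0.05,"linear": [0,0,0.0005],"turn": [0,0,0]}
    - {"gripper": 0.05,"linear": [0,0,0.001],"turn": [0,0,0]}
    - {"gripper": 0.05,"linear": [0,0,0.001],"turn": [0,0,0]}

```text
clock: 18.3
ee_pos: [0.5344, -0.2518, 0.0392]
tcp_rot: [3.142, 0.0, 1.223]
force: [-0.3, -0.0, 0.3]
opening: 0.06
finger_force: 12.0
```

drive_tool:
  rows:
    - {"gripper": 0.05,"linear": [0,0,0.0005],"turn": [0,0,0]}
    - {"gripper": 0.05,"linear": [0,0,0.001],"turn": [0,0,0]}
    - {"gripper": 0.05,"linear": [0,0,0.001],"turn": [0,0,0]}

```text
clock: 18.6
ee_pos: [0.5344, -0.2519, 0.0385]
tcp_rot: [3.141, 0.0, 1.223]
force: [-0.5, 0.3, 2.7]
opening: 0.0599
finger_force: 12.0
```

drive_tool:
  rows:
    - {"gripper": 0.05,"linear": [0,0,0.0005],"turn": [0,0,0]}
    - {"gripper": 0.05,"linear": [0,0,0.0005],"turn": [0,0,0]}
    - {"gripper": 0.05,"linear": [0,0,0.0005],"turn": [0,0,0]}

```text
clock: 18.9
ee_pos: [0.5344, -0.2519, 0.0385]
tcp_rot: [3.141, 0.0, 1.223]
force: [-3.8, 0.4, 9.2]
opening: 0.0601
finger_force: 12.0
```

On the floor, at the expected height. Ease off, open slightly because the pipe is close, and rise.

drive_tool:
  rows:
    - {"gripper": 0.05,"linear": [0,0,-0.0008],"turn": [0,0,0]}
    - {"gripper": 0.07,"linear": [0,0,-0.0008],"turn": [0,0,0]}
    - {"gripper": 0.07,"linear": [0,0,-0.0008],"turn": [0,0,0]}
    - {"gripper": 0.07,"linear": [0,0,-0.0008],"turn": [0,0,0]}
    - {"gripper": 0.07,"linear": [0,0,-0.0008],"turn": [0,0,0]}

```text
clock: 19.4
ee_pos: [0.5344, -0.2518, 0.0384]
tcp_rot: [-3.142, -0.0, 1.223]
force: [-0.4, 0.1, -0.3]
opening: 0.0701
finger_force: 0.0
```

drive_tool:
  rows:
    - {"gripper": 0.07,"linear": [0,0,-0.01],"turn": [0,0,0]}
    - {"gripper": 0.07,"linear": [0,0,-0.03],"turn": [0,0,0]}
    - {"gripper": 0.07,"linear": [0,0,-0.065],"turn": [0,0,0]}
    - {"gripper": 0.07,"linear": [0,0,-0.1],"turn": [0,0,0]}
    - {"gripper": 0.07,"linear": [-0.04,0,-0.12],"turn": [0,0,0]}

```text
clock: 19.9
ee_pos: [0.5247, -0.2836, 0.1629]
tcp_rot: [3.137, -0.004, 1.232]
force: [1.3, -0.6, -0.7]
opening: 0.07
finger_force: 0.0
```

drive_tool:
  rows:
    - {"gripper": 0.07,"linear": [-0.04,0,0],"turn": [0,0,0]}
    - {"gripper": 0.07,"linear": [-0.08,0,0],"turn": [0,0,0]}
    - {"gripper": 0.07,"linear": [-0.09,0,0],"turn": [0,0,0]}
    - {"gripper": 0.07,"linear": [-0.09,0,0],"turn": [0,0,0]}
    - {"gripper": 0.07,"linear": [-0.09,0,0],"turn": [0,0,0]}

```text
clock: 20.4
ee_pos: [0.4906, -0.3726, 0.1589]
tcp_rot: [3.141, -0.001, 1.224]
force: [-0.3, 0.6, -0.1]
opening: 0.0699
finger_force: 0.0
```

```bash
python3 - <<'E'
from h import *
p=camera('wrist');save(p,'w6');np.savez('w6.npz',**p)
for n,z in dict(cassette_top_mid=.043,counter_knob_grip=.049).items():
    for l in landmark_of(p,n)[:2]: print(n,np.round(l['conf'],2),np.array(l['position']),at_z(p,l['position'],z))
to((.5025,-.337,.12),1.82);print(sensors.sense()['joint_pos'])
E
```

```text
cassette_top_mid 0.64 [312.9  48.8] [ 0.5323 -0.2542  0.043 ]
counter_knob_grip 0.9 [316.8 187.4] [ 0.504  -0.3398  0.049 ]
clock 20.55 at [ 0.491  -0.3721  0.1588] [ 3.1413 -0.0008  1.2257] lin [ 0.0368 -0.0011  0.0388] turn [ 0.0005 -0.0007 -0.5943] F [0.0666 0.3145 0.6448] op 0.06987264414609705 0.0
[ 0.9404  0.5481 -0.5633  1.6429  0.3264  1.0459 -0.0671]
```

View pics/w6.png

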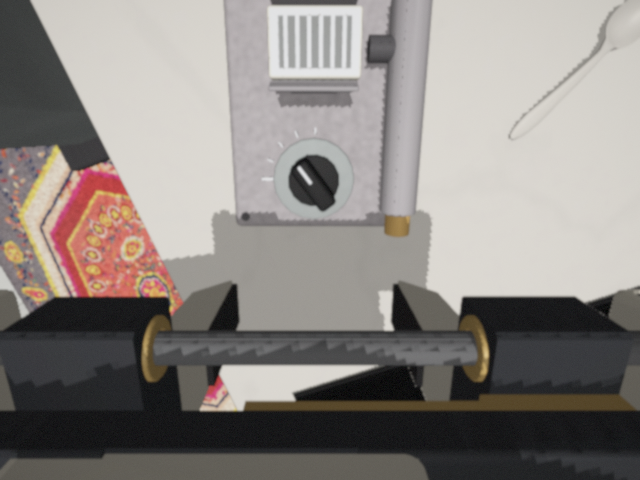

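The cassette sits squarely between the walls at (315,42). The knob is at (314,182), its bar tilted about 0.6 rad left of image up, so the bar yaw is about 1.83. Go over the knob.

drive_tool:
  rows:
    - {"gripper": 0.05,"linear": [0.01,0,0],"turn": [0,0,-0.13]}
    - {"gripper": 0.05,"linear": [0.02,0,0.01],"turn": [0,0,-0.26]}
    - {"gripper": 0.05,"linear": [0.036,0,0.03],"turn": [0,0,-0.39]}
    - {"gripper": 0.05,"linear": [0.036,0,0.05],"turn": [0,0,-0.52]}
    - {"gripper": 0.05,"linear": [0.036,0,0.07],"turn": [0,0,-0.604]}

```text
clock: 21.05
ee_pos: [0.5034, -0.3382, 0.0882]
tcp_rot: [3.141, -0.0, 1.835]
force: [-0.5, -0.2, -0.1]
opening: 0.05
finger_force: 0.0
```

drive_tool:
  rows:
    - {"gripper": 0.05,"linear": [0,0,0],"turn": [0,0,0]}
    - {"gripper": 0.05,"linear": [0,0,0],"turn": [0,0,0]}
    - {"gripper": 0.05,"linear": [0,0,0],"turn": [0,0,0]}

```text
clock: 21.35
ee_pos: [0.5033, -0.34, 0.0898]
tcp_rot: [3.14, 0.001, 1.825]
force: [-0.3, 0.2, 0.9]
opening: 0.0501
finger_force: 0.0
```

```bash
python3 - <<'E'
from h import *
to((.503,-.338,.04),1.83)
E
```

```text
clock 21.35 at [ 0.5033 -0.34    0.0898] [3.1403 0.0011 1.8253] lin [0.0021 0.0002 0.0498] turn [ 0.0013  0.0011 -0.0047] F [-0.2884  0.2328  0.9438] op 0.05007869102970186 0.0
```

drive_tool:
  rows:
    - {"gripper": 0.05,"linear": [0.002,0,0.015],"turn": [0,0,0]}
    - {"gripper": 0.05,"linear": [0.002,0,0.03],"turn": [0,0,0]}
    - {"gripper": 0.05,"linear": [0.002,0,0.043],"turn": [0,0,0]}
    - {"gripper": 0.05,"linear": [0.002,0,0.049],"turn": [0,0,0]}
    - {"gripper": 0.05,"linear": [0.002,0,0.049],"turn": [0,0,0]}

```text
clock: 21.85
ee_pos: [0.501, -0.3379, 0.038]
tcp_rot: [-3.14, -0.002, 1.827]
force: [0.3, -0.4, -0.2]
opening: 0.0501
finger_force: 0.0
```

drive_tool:
  rows:
    - {"gripper": 0.02,"linear": [0,0,0],"turn": [0,0,0]}
    - {"gripper": 0.005,"linear": [0,0,0],"turn": [0,0,0]}
    - {"gripper": 0.005,"linear": [0,0,0],"turn": [0,0,0]}
    - {"gripper": 0.005,"linear": [0,0,0],"turn": [0,0,0]}
    - {"gripper": 0.005,"linear": [0,0,0],"turn": [0,0,0]}
  newtons: 15

```text
clock: 22.35
ee_pos: [0.5024, -0.3384, 0.0399]
tcp_rot: [3.14, 0.001, 1.827]
force: [9.2, -1.4, -2.9]
opening: 0.0151
finger_force: 4.2
```

drive_tool:
  rows:
    - {"gripper": 0.005,"linear": [0,0,0],"turn": [0,0,-0.07]}
    - {"gripper": 0.005,"linear": [0,0,0],"turn": [0,0,-0.16]}
    - {"gripper": 0.005,"linear": [0,0,0],"turn": [0,0,-0.26]}
    - {"gripper": 0.005,"linear": [0,0,0],"turn": [0,0,-0.36]}
    - {"gripper": 0.005,"linear": [0,0,0],"turn": [0,0,-0.46]}

```text
clock: 22.85
ee_pos: [0.5034, -0.3381, 0.04]
tcp_rot: [3.139, 0.002, 2.291]
force: [5.1, 0.9, -2.0]
opening: 0.014
finger_force: 15.0
```

drive_tool:
  rows:
    - {"gripper": 0.005,"linear": [0,0,0],"turn": [0,0,-0.1]}
    - {"gripper": 0.005,"linear": [0,0,0],"turn": [0,0,-0.2]}
    - {"gripper": 0.005,"linear": [0,0,0],"turn": [0,0,-0.3]}
    - {"gripper": 0.005,"linear": [0,0,0],"turn": [0,0,-0.39]}
    - {"gripper": 0.005,"linear": [0,0,0],"turn": [0,0,-0.42]}

```text
clock: 23.35
ee_pos: [0.5037, -0.3376, 0.04]
tcp_rot: [3.139, 0.003, 2.711]
force: [5.1, 2.2, -1.8]
opening: 0.0137
finger_force: 15.0
```

```bash
python3 - <<'E'
from h import *
to((.503,-.338,.04),2.79);s=sensors.sense();print(s['moment'],s['joint_pos'])
E
```

```text
clock 23.35 at [ 0.5037 -0.3376  0.04  ] [3.1393 0.003  2.7108] lin [ 0.0005 -0.0006 -0.    ] turn [ 0.0022  0.0031 -0.0792] F [ 5.0526  2.1561 -1.7852] op 0.01372998514471351 14.999478310346603
[ 0.41   -1.3556  0.0252] [ 1.0514  0.7769 -0.8502  1.7558  0.7071  0.9411  1.045 ]
```

drive_tool:
  rows:
    - {"gripper": 0.005,"linear": [0,0,0],"turn": [0,0,-0.03]}
    - {"gripper": 0.005,"linear": [0,0,0],"turn": [0,0,-0.06]}
    - {"gripper": 0.005,"linear": [0,0,0],"turn": [0,0,-0.09]}
    - {"gripper": 0.005,"linear": [0,0,0],"turn": [0,0,-0.09]}

```text
clock: 23.75
ee_pos: [0.5038, -0.3375, 0.04]
tcp_rot: [3.139, 0.003, 2.798]
force: [5.9, 1.6, -2.9]
opening: 0.0139
finger_force: 15.0
```

```bash
python3 - <<'E'
from h import *
to((.503,-.338,.04),2.79);s=sensors.sense();print(s['moment'])
E
```

```text
clock 23.75 at [ 0.5038 -0.3375  0.04  ] [3.1395 0.0031 2.7983] lin [ 0.0005 -0.0007 -0.    ] turn [0.0021 0.0031 0.0083] F [ 5.9418  1.5808 -2.9011] op 0.01391771727026867 15.023562759160995
[ 0.5032 -1.398  -0.1718]
```

drive_tool:
  rows:
    - {"gripper": 0.005,"linear": [0,0,0],"turn": [0,0,-0.02]}
    - {"gripper": 0.005,"linear": [0,0,0],"turn": [0,0,-0.03]}
    - {"gripper": 0.005,"linear": [0,0,0],"turn": [0,0,-0.03]}

```text
clock: 24.05
ee_pos: [0.5037, -0.3375, 0.04]
tcp_rot: [3.14, 0.003, 2.827]
force: [5.6, 2.5, -2.3]
opening: 0.0139
finger_force: 15.3
```

```bash
python3 - <<'E'
from h import *
to((.503,-.338,.04),2.79);s=sensors.sense();print(s['moment'])
E
```

```text
clock 24.05 at [ 0.5037 -0.3375  0.04  ] [3.1395 0.0031 2.8273] lin [ 0.0005 -0.0007 -0.    ] turn [0.0021 0.003  0.0373] F [ 5.6404  2.4639 -2.2853] op 0.013899263799962435 15.31445860862732
[ 0.4556 -1.3613 -0.2668]
```

Torque builds up, so the knob is at its stop. Release, rise and check.

drive_tool:
  rows:
    - {"gripper": 0.045,"linear": [0,0,0],"turn": [0,0,0]}
    - {"gripper": 0.045,"linear": [0,0,0],"turn": [0,0,0]}
    - {"gripper": 0.045,"linear": [0,0,0],"turn": [0,0,0]}
    - {"gripper": 0.045,"linear": [0,0,-0.01],"turn": [0,0,0]}
    - {"gripper": 0.045,"linear": [0,0,-0.03],"turn": [0,0,0]}

```text
clock: 24.55
ee_pos: [0.5007, -0.3381, 0.0691]
tcp_rot: [3.141, -0.003, 2.827]
force: [0.1, 0.2, 0.5]
opening: 0.0444
finger_force: 0.0
```

drive_tool:
  rows:
    - {"gripper": 0.045,"linear": [0,0,-0.04],"turn": [0,0,0]}
    - {"gripper": 0.045,"linear": [0,0,-0.08],"turn": [0,0,0.14]}
    - {"gripper": 0.045,"linear": [0,0,-0.12],"turn": [0,0,0.28]}
    - {"gripper": 0.045,"linear": [0,0,-0.15],"turn": [0,0,0.42]}
    - {"gripper": 0.045,"linear": [0,0,-0.16],"turn": [0,0,0.56]}

```text
clock: 25.05
ee_pos: [0.5033, -0.3382, 0.2342]
tcp_rot: [3.139, 0.005, 2.261]
force: [-0.5, 0.2, -0.9]
opening: 0.045
finger_force: 0.0
```

drive_tool:
  rows:
    - {"gripper": 0.045,"linear": [-0.03,0,0],"turn": [0,0,0.14]}
    - {"gripper": 0.045,"linear": [-0.06,0,0],"turn": [0,0,0.28]}
    - {"gripper": 0.045,"linear": [-0.06,0,0],"turn": [0,0,0.42]}
    - {"gripper": 0.045,"linear": [-0.06,0,0],"turn": [0,0,0.56]}
    - {"gripper": 0.045,"linear": [-0.06,0,0],"turn": [0,0,0.7]}

```text
clock: 25.55
ee_pos: [0.5403, -0.384, 0.2301]
tcp_rot: [3.141, -0.0, 1.561]
force: [-0.5, 0.6, 0.9]
opening: 0.0449
finger_force: 0.0
```

drive_tool:
  rows:
    - {"gripper": 0.045,"linear": [0,0,0],"turn": [0,0,0.14]}
    - {"gripper": 0.045,"linear": [0,0,0],"turn": [0,0,0.28]}
    - {"gripper": 0.045,"linear": [0,0,0],"turn": [0,0,0.28]}
    - {"gripper": 0.045,"linear": [0,0,0],"turn": [0,0,0.28]}

```text
clock: 25.95
ee_pos: [0.5403, -0.3841, 0.2301]
tcp_rot: [3.141, 0.0, 1.291]
force: [0.1, -0.6, 0.7]
opening: 0.0451
finger_force: 0.0
```

```bash
python3 - <<'E'
from h import *
p=camera('wrist');save(p,'w7');np.savez('w7.npz',**p)
for n,z in dict(cassette_top_mid=.043,counter_knob_grip=.049,cradle_mid=.043).items():
    for l in landmark_of(p,n)[:2]: print(n,np.round(l['conf'],2),np.array(l['position']),at_z(p,l['position'],z))
to((.5025,-.337,.12),1.82)
cv2.imwrite('pics/w7.png',p['img'][:300,:,::-1])
E
```

```text
cassette_top_mid 0.61 [263.7  70.5] [ 0.5327 -0.2553  0.043 ]
counter_knob_grip 0.92 [259.5 178.1] [ 0.502 -0.339  0.049]
clock 26.15 at [ 0.5402 -0.3844  0.2296] [ 3.1416 -0.0002  1.2886] lin [ 0.035  -0.0494  0.1096] turn [ 0.0001 -0.0002 -0.5314] F [-0.1793  0.3911 -0.1477] op 0.04489505557612528 0.0
```

View pics/w7.png

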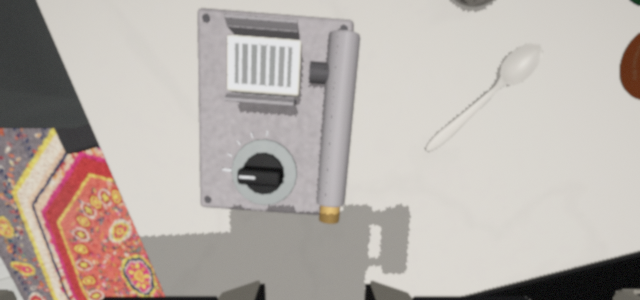

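The knob bar lies along the unit's x axis with its mark to −x at (240,177). The cassette is flat and centred in the cradle at (264,66), and the gripper is clear.

```bash
python3 -c "from h import *; print(hand_in())"
```

```text
the job is handed in; nothing more can be done
None
```

The top cassette was set down on the worktop and now lies in the filter cradle, let go. The second cassette rose into its place in the magazine and the knob is back at its zero stop; the job was handed in at about 26 s, and no verdict was returned.

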